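# Press the pen-barrel cradle into its fixture

### The job

Of the three loose grey cradle inserts on the pen maker's bench, take the oblong one, put it into the oblong pocket of the metal fixture block, and press it down until its deck is flush with the top of the block; it stands proud on a stiff pad until it is pressed. Let go of it there, and leave the square and the round insert where they are.

Things in the scene. Friction and masses are not known exactly. Their poses are not given: they have to be found in the camera images.
- oblong_center (a point): Insert to seat: grey plastic, loose, upright, about 0.12 kg. Body 90 (x) x 46 (y) x 20 mm high, two grooves along x in its flat deck; mid-deck stands a grip rib 50 mm long (x), 14 thick (y), 28 high. Point: centre, half-way up the whole 48 mm; underside 24 mm below it, deck 4 mm below, rib top 24 mm above. z up. Fits either way round.
- pocket (a point): Mouth centre of the pocket, level with the top of a fixed aluminium block 170 (x) x 140 (y) x 34 mm high. Pocket 102 (x) x 58 (y) x 20 mm deep, 5 mm chamfer. In it a steel pad starts 8-10 mm up: an insert set on it stands that much proud. At about 10 N (30 mm/s or slower) pad slides down and stays; at its bottom the deck is flush, insert point 4 mm above this one.
- square_center (a point): Bystander, leave alone: loose grey plastic insert with a square body 72 x 72 mm, 20 mm high, and the same grip rib (50 x 14 x 28 mm, along its x). Point: its centre, half-way up the whole 48 mm. z up. Too wide for the pocket.
- round_center (a point): Bystander, leave alone: loose grey plastic insert with a round body 76 mm across, 20 mm high, and the same grip rib (50 x 14 x 28 mm, along its x). Point: its centre, half-way up the whole 48 mm. z up. Too wide for the pocket.
Mind the look-alikes: they are no part of the job. Leave any green or turquoise look-alike of the part that bears oblong_center alone. What is meant by the part that bears pocket is not red, and is the larger of those in its own colour.

How it is judged:
By the outcome, as a careful person would: the job done as asked, in the order asked, and still so for the second after the job is handed in, with the robot touching nothing.
It also fails if it takes over 38 s, if anything falls off the work surface, if the arm or the gripper's body presses on something with over 40 N, if the wrist force passes 120 N, or if a joint passes its speed limit or range.

### The arm

A 6-joint arm with a two-finger parallel gripper is mounted at the origin on the work surface. World frame = base frame: x ahead of the robot, y to its left, z up, the work surface at z = 0. Lengths are in m, angles in rad, forces in N, time in s.
With the tool pointing down it reaches from about 0.25 to 0.775 m from the base axis. Payload 4 kg.
Tool frame: the origin (TCP) lies between the finger pads; the fingertips stand 14 mm ahead of it and the grasp point (between the pads) lies 5 mm behind it (tip_reach is the distance from the TCP to the fingertips, in m); z points along the fingers, y is the line along which they close (so a half turn about z gives the same grasp; the last joint's range is limited). The gripper opens to 94 mm and grips with 3 to 60 N. Pads are 16 mm wide; open, the fingers measure 119 mm over their backs; the gripper's body (75 mm by 177 mm) begins 78 mm behind the grasp point.
Start: joints at [1.038, 0.087, 1.371, -0, 1.684, -0.103], TCP at [0.229, 0.5, 0.22] pointing down, gripper open.
Joint ranges: [-3.1, 3.1], [-0.76, 2.03], [0.27, 2.55], [-1.08, 4.22], [0.17, 2.65], [-2.57, 2.57]. Speed limits (rad/s): [2.79, 2.79, 3.14, 3.14, 3.14, 3.14].

### API

Orientations are given as [roll, pitch, yaw] about the fixed x, y, z axes, in that order (R = Rz(yaw) Ry(pitch) Rx(roll)).
In Python, from bench import * gives the robot as it stands. The module is installed in compiled form; this text tells all that it offers.
- The arm moves only by the tool servo_tool, never from a script. Its argument "targets" is a list of rows, each a list of 4 numbers: the shift along the tool's x, y, z in cm, then the turn about the tool's z in degrees. A call has 1 to 8 rows; each row is the pose to reach, as a shift and turn from the pose commanded when the call began, along the tool's axes at that moment; what a row does not reach only later rows make up. A row lasts 1/8 s, in which the tool goes at most 62.5 mm and 10.7 degrees, less where a joint would pass 70% of its speed; a pose out of reach is approached as far as the arm can. A call with a gripper value outside its range is refused whole. "claw" is the closure in counts, from 0 (fully open) to 255 (shut), set as the call begins (left out, the last holds). The fingers move at their own pace and stop on an object; the grip force is fixed at half the most. Time passes only in rows, so rows that repeat a pose let the fingers close. It gives the time, the measured TCP pose, the force, the opening and the grip force at its end, in the units of the state.
- get_obs(): the state, without advancing time (a new reading comes with each control period).
- snapshot(name): name is "side" or "top"; returns the picture (480x640x3 uint8, blue, green, red); there is no depth.
- camera_model(name): a dict with "camera_matrix" (3x3 intrinsics, pixels), "camera_from_world" (4x4, takes a point from world to camera coordinates). Camera axes: x right, y up, looking along -z (the intrinsics and any distortion apply to the point x, -y, -z); pixel columns grow to the right and rows downward; lengths in m; the calibration is good to about 2 mm. A picture is of the moment at which its call begins. camera_model takes no time and is no camera call.
- close_job(): hands the job in; it is judged then, once.
The state is a dict: "time": time; "joint_positions": joint angles; "qvel": joint speeds; "joint_torque": joint torques, N m; "tool_pos": TCP position; "ee_rot": TCP orientation; "wrist_force": force on the tool from outside, world axes, zero at the start; "wrist_torque": the same for the moment, N m; "width": finger opening in m; "finger_force": force on a finger pad.
Only numpy, scipy, OpenCV 4.12 (cv2) and the standard library are available. Lean on these libraries where they do the work, as an engineer would, in place of code of your own. Each camera call takes 0.05 s, during which the arm holds its last target. There are 200 camera calls.

## Working session

There is one attempt and no reset: what is moved stays moved. The work goes in short steps, Python scripts to look and compute and a tool call to move; the robot and the scene stay as the last step left them, time stands still between calls to the robot, and variables do not carry over. Pictures are saved under pics/ and viewed, at most 10 in all, crops included, and the job is handed in when it is done.

Besides the shell and the picture viewer there is one more tool, called after ">>>" in YAML: its name, and indented under it one key for each argument. servo_tool: Moves the arm, as the interface text tells. Its arguments: {"type":"object","properties":{"targets":{"type":"array"},"claw":{"type":"number"}},"required":["targets"]}

```bash
mkdir -p pics
python3 - <<'E'
from bench import *
import cv2,numpy as np
o=get_obs();print(o['time'],o['tool_pos'],o['ee_rot'],o['width'],o['wrist_force'])
for n in('top','side'):
    cv2.imwrite(f'pics/{n}0.png',snapshot(n));m=camera_model(n);print(n,{k:(np.round(v,3).tolist() if not isinstance(v,str) else v) for k,v in m.items()})
E
```

```text
0.0 [0.22892553 0.49952772 0.21830105] [-3.13939805e+00 -1.92891600e-04  2.71177987e+00] 0.09356689638776841 [-0.30501544  0.83274664  0.22572419]
top {'camera_matrix': [[548.684, 0.0, 323.619], [0.0, 548.684, 239.025], [0.0, 0.0, 1.0]], 'camera_from_world': [[-0.098, -0.995, -0.005, 0.075], [0.972, -0.097, 0.215, -0.547], [-0.214, 0.016, 0.977, -0.932], [0.0, 0.0, 0.0, 1.0]]}
side {'camera_matrix': [[523.316, 0.0, 318.177], [0.0, 523.316, 237.385], [0.0, 0.0, 1.0]], 'camera_from_world': [[0.814, -0.581, 0.008, -0.419], [0.415, 0.591, 0.692, -0.277], [-0.407, -0.56, 0.722, -0.877], [0.0, 0.0, 0.0, 1.0]]}
```

View pics/top0.png

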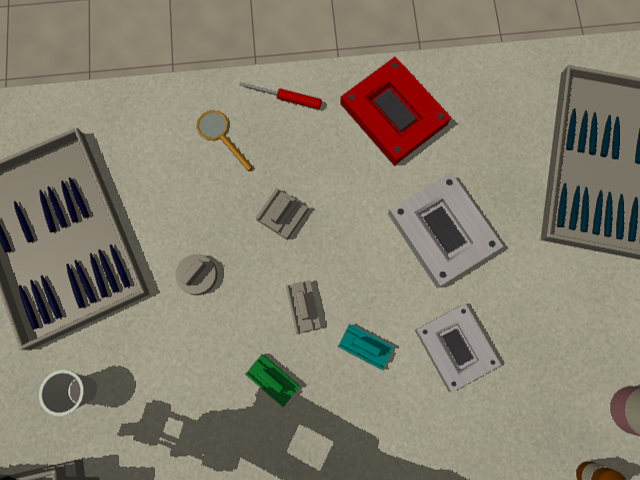

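View pics/side0.png

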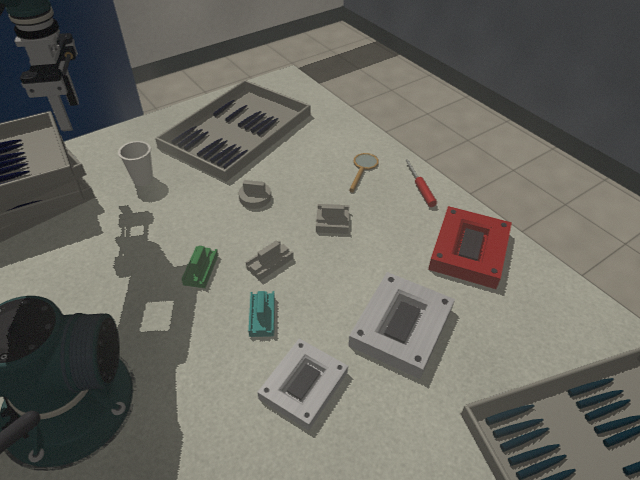

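Top view: the grey inserts are the round at (199,273), the square at (285,213) and the oblong at (306,306). Green (274,380) and turquoise (367,346) are look-alikes. The blocks are red at (396,110), large silver at (447,230) and small silver at (459,347). The large silver one fits the pocket description: it is not red and is the larger of the two silver ones. I'll confirm with a crop.

Run:
```python
import cv2,numpy as np
t=cv2.imread('pics/top0.png');s=cv2.imread('pics/side0.png')
def c(im,x,y,w,h): return cv2.resize(im[y:y+h,x:x+w],(400,300),interpolation=cv2.INTER_CUBIC)
cv2.imwrite('pics/c1.png',np.vstack([np.hstack([c(t,266,276,80,60),c(t,368,172,160,120)]),np.hstack([c(s,230,230,80,60),c(s,322,265,160,120)])]))
```

```text
(no output)
```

View pics/c1.png

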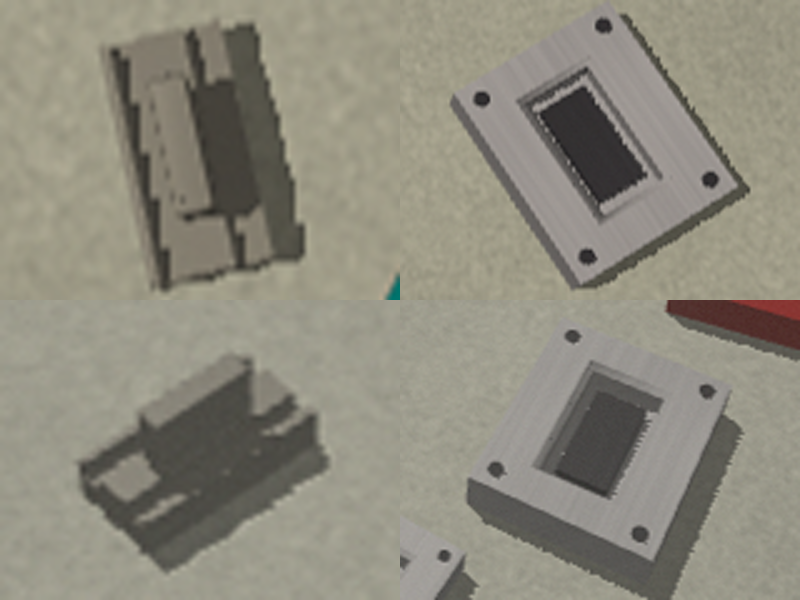

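The crop confirms the oblong insert (long body, rib, two grooves) and the large silver block. I'll measure by triangulating the block's four holes and the rib top corners.

```bash
cat > h.py <<'E'
import cv2,numpy as np
from bench import *
def P(n):
    m=camera_model(n); return np.array(m['camera_matrix'])@np.diag([1,-1,-1])@np.array(m['camera_from_world'])[:3]
def plane(n,uv,z):
    p=P(n);H=p[:,[0,1,3]].copy();H[:,2]+=z*p[:,2]
    q=np.linalg.solve(H,np.c_[np.atleast_2d(uv),np.ones(len(np.atleast_2d(uv)))].T);return (q[:2]/q[2]).T
def tri(a,b):
    X=cv2.triangulatePoints(P('top'),P('side'),np.array(a,float).T,np.array(b,float).T);return (X[:3]/X[3]).T
def proj(n,X):
    q=np.c_[X,np.ones(len(X))]@P(n).T;return q[:,:2]/q[:,2:]
E
python3 - <<'E'
from h import *
print({k:(np.shape(v)) for k,v in camera_model('top').items()})
t=cv2.imread('pics/top0.png');s=cv2.imread('pics/side0.png')
def dot(im,x,y,r=5):
    g=255-cv2.cvtColor(im,cv2.COLOR_BGR2GRAY)[y-r:y+r+1,x-r:x+r+1].astype(float);g=np.clip(g-np.median(g)-25,0,None)
    Y,X=np.mgrid[-r:r+1,-r:r+1];return [x+(g*X).sum()/g.sum(),y+(g*Y).sum()/g.sum()]
# order: along block outline
T=[dot(t,368+a*.4,172+b*.4) if 0 else dot(t,int(368+a*.4),int(172+b*.4)) for a,b in [(603,25),(481,98),(587,257),(710,180)]]
T=[dot(t,*p) for p in [(int(368+(a-400)*.4),int(172+b*.4)) for a,b in [(603,25),(481,98),(587,257),(710,180)]]]
S=[dot(s,*p) for p in [(int(322+(a-400)*.4),int(265+(b-300)*.4)) for a,b in [(572,336),(707,391),(640,534),(496,469)]]]
print(np.round(T,1).tolist(),np.round(S,1).tolist())
for k in range(4):
  X=tri(T,np.roll(S,k,0));
  e=np.abs(proj('top',X)-T).max();print(k,'err',e.round(2))
  if e<3:
    print(X.round(4).tolist(),X.mean(0)); 
    for n,q in(('top',T),('side',S)):
        w=plane(n,q,.034);print(n,w.round(4).tolist(),w.mean(0))
    for i in range(4):d=X[(i+1)%4]-X[i];print(np.hypot(*d[:2]).round(4),np.degrees(np.arctan2(d[1],d[0])).round(2))
f=lambda p,ox,oy:[(ox+a/5,oy+b/5) for a,b in p]
a=f([(150,78),(183,75),(213,210),(180,215)],266,276); b=f([(252,372),(238,355),(142,412),(157,432)],230,170)
for k in range(4):
  X=tri(a,np.roll(b,k,0));e=np.abs(proj('top',X)-a).max();print('rib',k,e,X.round(4).tolist(),X.mean(0))
# grey masks
for n,im,(x,y,w,h) in(('top',t,(266,276,80,60)),('side',s,(230,230,80,60))):
    c=im[y:y+h,x:x+w].astype(int);print(n,c[30,38:45].tolist(),c[5,5].tolist())
E
```

```text
{'camera_matrix': (3, 3), 'camera_from_world': (4, 4)}<stdin>:6: RuntimeWarning: invalid value encountered in scalar divide
  return _methods._mean(a, axis=axis, dtype=dtype,
  ret = ret.dtype.type(ret / rcount)
Traceback (most recent call last):
ValueError: operands could not be broadcast together with shapes (11,0) (11,11)
```

```bash
cat > m.py <<'E'
from h import *
t=cv2.imread('pics/top0.png');s=cv2.imread('pics/side0.png')
def dot(im,x,y,r=5):
    g=255-cv2.cvtColor(im,cv2.COLOR_BGR2GRAY)[y-r:y+r+1,x-r:x+r+1].astype(float);g=np.clip(g-np.median(g)-25,0,None)
    Y,X=np.mgrid[-r:r+1,-r:r+1];return [x+(g*X).sum()/g.sum(),y+(g*Y).sum()/g.sum()]
T=[dot(t,*p) for p in [(int(368+(a-400)*.4),int(172+b*.4)) for a,b in [(603,25),(481,98),(587,257),(710,180)]]]
S=[dot(s,*p) for p in [(int(322+(a-400)*.4),int(265+(b-300)*.4)) for a,b in [(572,336),(707,391),(640,534),(496,469)]]]
print(np.round(T,1).tolist(),np.round(S,1).tolist())
for k in range(4):
  X=tri(T,np.roll(S,k,0));
  e=np.abs(proj('top',X)-T).max();print(k,'err',e.round(2))
  if e<3:
    print(X.round(4).tolist(),X.mean(0)); 
    for n,q in(('top',T),('side',S)):
        w=plane(n,q,.034);print(n,w.mean(0))
    for i in range(4):d=X[(i+1)%4]-X[i];print(np.hypot(*d[:2]).round(4),np.degrees(np.arctan2(d[1],d[0])).round(2))
f=lambda p,ox,oy:[(ox+a/5,oy+b/5) for a,b in p]
a=f([(150,78),(183,75),(213,210),(180,215)],266,276); b=f([(252,372),(238,355),(142,412),(157,432)],230,170)
for k in range(4):
  X=tri(a,np.roll(b,k,0));e=np.abs(proj('top',X)-a).max();print('rib',k,e.round(2),X.round(4).tolist(),X.mean(0))
w=plane('top',a,.048);print(w.round(4).tolist(),w.mean(0))
w=plane('side',b,.048);print(w.round(4).tolist(),w.mean(0))
for n,im,(x,y,w,h) in(('top',t,(266,276,80,60)),('side',s,(230,230,80,60))):
    c=im[y:y+h,x:x+w].astype(int);print(n,c[30,30:45].tolist(),c[5,5].tolist())
E
python3 m.py
```

```text
[[448.9, 181.8], [400.3, 211.2], [442.5, 274.2], [491.7, 243.4]] [[390.6, 279.1], [444.4, 301.0], [417.5, 358.2], [360.0, 332.3]]
0 err 20.61
1 err 41.27
2 err 20.63
3 err 0.88
[[0.645, -0.2269, 0.0328], [0.6776, -0.1792, -0.2714], [0.4709, -0.1893, 0.0325], [0.4853, -0.2286, 0.213]] [ 0.56967594 -0.20599926  0.00172675]
top [ 0.55742598 -0.20759788]
side [ 0.55746166 -0.20868544]
0.0578 55.69
0.2069 -177.2
0.0418 -69.83
0.1597 0.58
rib 0 2.03 [[0.4691, 0.0791, 0.0286], [0.4619, 0.0678, 0.0544], [0.4131, 0.0616, 0.0566], [0.4187, 0.0725, 0.0296]] [0.44069782 0.07026327 0.04229147]
rib 1 10.39 [[0.4526, 0.0877, 0.0025], [0.4653, 0.0675, 0.0419], [0.4287, 0.0525, 0.0832], [0.4157, 0.0728, 0.044]] [0.44054618 0.07011529 0.04288153]
rib 2 11.7 [[0.4488, 0.0875, 0.0186], [0.4488, 0.0754, 0.0173], [0.4314, 0.0517, 0.0721], [0.4313, 0.063, 0.0721]] [0.44004315 0.06942886 0.04501668]
rib 3 12.71 [[0.4657, 0.0793, 0.0414], [0.4451, 0.0754, 0.033], [0.416, 0.0612, 0.0425], [0.434, 0.0624, 0.0608]] [0.44019593 0.06957808 0.04442349]
[[0.4633, 0.0797], [0.4633, 0.0678], [0.4144, 0.0615], [0.4138, 0.0733]] [0.43869349 0.07059033]
[[0.4638, 0.062], [0.4643, 0.0734], [0.4158, 0.0689], [0.4152, 0.0562]] [0.43977559 0.06512938]
top [[110, 125, 131], [111, 126, 132], [87, 100, 105], [112, 127, 134], [115, 130, 137], [113, 128, 134], [111, 126, 132], [109, 123, 130], [107, 121, 127], [112, 125, 131], [59, 66, 69], [56, 64, 66], [58, 66, 69], [59, 66, 69], [58, 65, 68]] [137, 159, 162]
side [[67, 73, 74], [68, 75, 76], [71, 78, 79], [70, 77, 78], [71, 75, 77], [69, 75, 76], [67, 76, 75], [71, 77, 79], [70, 78, 78], [76, 80, 81], [73, 80, 80], [69, 76, 78], [70, 74, 76], [69, 76, 77], [74, 81, 82]] [142, 157, 158]
```

```bash
cat > m2.py <<'E'
from h import *
for n in('top','side'):
    M=np.array(camera_model(n)['camera_from_world']);print(n,'cam at',(-M[:3,:3].T@M[:3,3]).round(3))
T=[[448.9,181.8],[400.3,211.2],[442.5,274.2],[491.7,243.4]];S=[[390.6,279.1],[444.4,301.0],[417.5,358.2],[360.0,332.3]]
w=plane('top',T,.034);v=plane('side',S,.034)
idx=[np.argmin(np.hypot(*(v-p).T)) for p in w];X=tri(T,np.array(S)[idx]);print(idx,X.round(4).tolist(),X.mean(0))
for i in range(4):d=X[(i+1)%4]-X[i];print(np.hypot(*d[:2]).round(4),np.degrees(np.arctan2(d[1],d[0])).round(2))
t=cv2.imread('pics/top0.png');s=cv2.imread('pics/side0.png')
c=lambda im,x,y,w=50,h=60:cv2.resize(im[y:y+h,x:x+w],(400,480),interpolation=cv2.INTER_NEAREST)
cv2.imwrite('pics/c2.png',np.clip(np.hstack([c(t,280,276),c(s,243,230)]).astype(float)*1.5-20,0,255).astype('uint8'))
E
python3 m2.py
```

```text
top cam at [0.339 0.037 1.028]
side cam at [ 0.099 -0.571  0.828]
[np.int64(1), np.int64(0), np.int64(3), np.int64(2)] [[0.6451, -0.2269, 0.0327], [0.5969, -0.1278, 0.0327], [0.4709, -0.1893, 0.0326], [0.5189, -0.288, 0.033]] [ 0.55793636 -0.20802574  0.03274488]
0.1102 115.9
0.1402 -153.99
0.1098 -64.09
0.1402 25.84
```

View pics/c2.png

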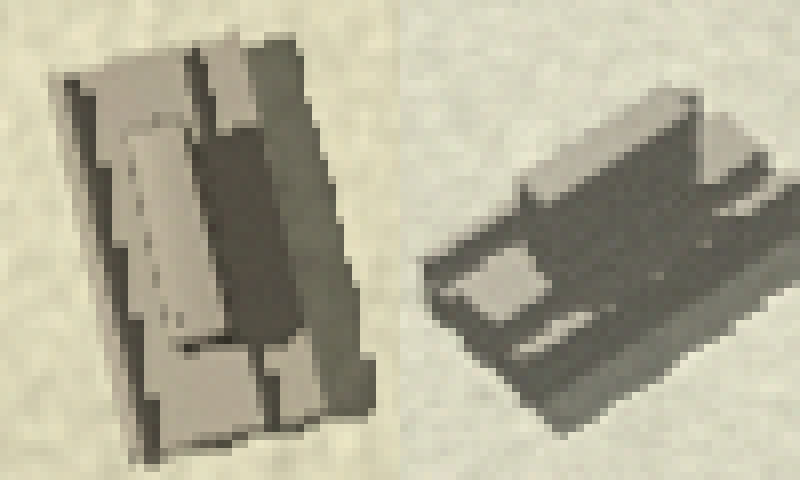

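The crop shows the deck outline and the rib top patch. Next: deck pose from the top-view corners, with a cross-check from the side view.

```bash
cat > m3.py <<'E'
from h import *
d=np.array([(50,75),(240,35),(325,412),(130,460)])/8+[280,276]
w=plane('top',d,.020);print('deck',w.round(4).tolist(),w.mean(0),[np.hypot(*(w[(i+1)%4]-w[i])).round(4) for i in range(4)])
for i,j in((3,0),(2,1)):v=w[j]-w[i];print(np.degrees(np.arctan2(v[1],v[0])))
r=np.array([(124,128),(188,124),(230,335),(172,340)])/8+[280,276]
sd=(np.array([(662,87),(697,104),(540,206),(521,179)])-[400,0])/8+[243,230]
X=tri(r,sd);print('rib',X.round(4).tolist(),X.mean(0))
print(plane('top',r.mean(0),.048),plane('side',sd.mean(0),.048))
print('side body bottom corner',plane('side',[[243+165/8,230+432/8]],0), 'deck corner',plane('side',[[243+22/8,230+260/8]],.02))
o=get_obs();th=o['ee_rot'][2];R=np.array([[np.cos(th),np.sin(th)],[np.sin(th),-np.cos(th)]])
for g in([.440,.070],[.558,-.208]):print('tool cm',R.T@(np.array(g)-o['tool_pos'][:2])*100)
E
python3 m3.py
```

```text
deck [[0.4802, 0.0978], [0.4851, 0.0533], [0.3973, 0.0421], [0.391, 0.0871]] [0.43838513 0.07006438] [np.float64(0.0448), np.float64(0.0885), np.float64(0.0455), np.float64(0.0898)]
6.857023413387003
7.281314759493867
rib [[0.4637, 0.0808, 0.0422], [0.4635, 0.0657, 0.0486], [0.4152, 0.0611, 0.0453], [0.4162, 0.0739, 0.0429]] [0.43968598 0.07035992 0.0447563 ]
[[0.43843809 0.07056303]] [[0.43894949 0.06732668]]
side body bottom corner [[0.3995806  0.02837859]] deck corner [[0.39176645 0.08282299]]
tool cm [-37.08541891 -30.2555939 ]
tool cm [-59.3963622  -50.60999907]
```

>>> servo_tool:
  targets:
    - [-4.6,-3.8,0,-4]
    - [-9.2,-7.6,0,-8]
    - [-13.8,-11.4,0,-12]
    - [-18.5,-15.2,0,-16]
    - [-23.1,-19,0,-20]
    - [-27.7,-22.8,0,-24]
    - [-32.3,-26.5,0,-28]
    - [-36.9,-30.3,0,-31.6]
  claw: 60

```text
time: 1.1
tool_pos: [0.4387, 0.069, 0.2192]
ee_rot: [3.141, 0.0, -3.018]
wrist_force: [0.7, -0.9, 0.6]
width: 0.072
finger_force: 0.0
```

```bash
cat > st.py <<'E'
from h import *
o=get_obs();th=o['ee_rot'][2];R=np.array([[np.cos(th),np.sin(th)],[np.sin(th),-np.cos(th)]])
print(o['time'],o['tool_pos'].round(4),np.degrees(o['ee_rot']).round(2),'w',o['width'],o['finger_force'],np.round(o['wrist_force'],2),np.round(o['joint_positions'],2))
for n,g in(('ins',[.4385,.070]),('poc',[.558,-.208])):print(n,'tool cm',(R.T@(np.array(g)-o['tool_pos'][:2])*100).round(2))
E
python3 st.py
```

```text
1.1 [0.4387 0.069  0.2192] [ 179.98    0.   -172.91] w 0.07197274869400774 0.0 [ 0.74 -0.85  0.56] [ 0.03 -0.15  1.6   0.    1.69 -1.67]
ins tool cm [0.  0.1]
poc tool cm [ -8.42 -28.96]
```

>>> servo_tool:
  targets:
    - [0,0.1,4,0]
    - [0,0.1,9,0]
    - [0,0.1,13,0]
    - [0,0.1,15,0]
    - [0,0.1,16.5,0]
    - [0,0.1,17.5,0]
    - [0,0.1,18,0]
    - [0,0.1,18,0]

```text
time: 2.1
tool_pos: [0.4385, 0.0718, 0.0397]
ee_rot: [3.142, 0.001, -3.02]
wrist_force: [-0.6, 0.1, 0.2]
width: 0.0721
finger_force: 0.0
```

```bash
python3 st.py
python3 - <<'E'
from h import *
a=snapshot('top')[256:356,240:373];b=snapshot('side')[205:305,205:338]
cv2.imwrite('pics/g1.png',np.hstack([cv2.resize(x,(399,300),interpolation=cv2.INTER_CUBIC) for x in(a,b)]))
E
```

```text
2.1 [0.4385 0.0718 0.0397] [ 1.8000e+02  3.0000e-02 -1.7302e+02] w 0.07212054844204241 0.0 [-0.63  0.1   0.18] [ 0.03 -0.04  1.87  0.    1.31 -1.66]
ins tool cm [ 0.02 -0.18]
poc tool cm [ -8.46 -29.23]
```

View pics/g1.png

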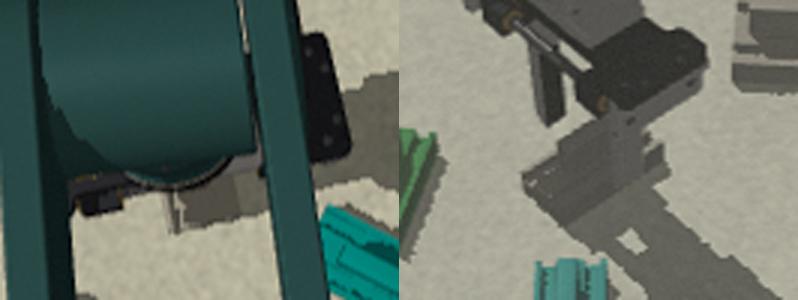

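The arm hides most of the top view. In the side view the open fingers straddle the rib, and the square, green and turquoise inserts are clear. Closing on the rib.

>>> servo_tool:
  targets:
    - [0,-0.1,0.2,0]
    - [0,-0.1,0.2,0]
    - [0,-0.1,0.2,0]
    - [0,-0.1,0.2,0]
    - [0,-0.1,0.2,0]
    - [0,-0.1,0.2,0]
  claw: 255

```text
time: 2.95
tool_pos: [0.4384, 0.0708, 0.0375]
ee_rot: [3.141, 0.0, -3.02]
wrist_force: [0.1, 0.2, -0.3]
width: 0.0154
finger_force: 0.0
```

>>> servo_tool:
  targets:
    - [0,0,0,0]
    - [0,0,0,0]
    - [0,0,0,0]

```text
time: 3.32
tool_pos: [0.4384, 0.0708, 0.0375]
ee_rot: [3.142, 0.0, -3.02]
wrist_force: [-0.2, -0.4, -0.6]
width: 0.0138
finger_force: 30.0
```

>>> servo_tool:
  targets:
    - [0,0,-2,0]
    - [0,0,-6,0]
    - [-0.5,-2,-9,0]
    - [-1.8,-6,-10,-4]
    - [-3.2,-11,-10,-8]
    - [-4.6,-16,-10,-12]
    - [-6,-21,-10,-15]
    - [-7.5,-26,-10,-18]

```text
time: 4.32
tool_pos: [0.5446, -0.1796, 0.1369]
ee_rot: [3.141, -0.0, -2.704]
wrist_force: [0.2, -0.1, -0.9]
width: 0.0137
finger_force: 30.0
```

>>> servo_tool:
  targets:
    - [-1.1,-3,0,-0.9]
    - [-1.1,-3.1,0,-0.9]
    - [-1.1,-3.1,0,-0.9]

```text
time: 4.7
tool_pos: [0.5668, -0.2009, 0.1367]
ee_rot: [3.14, -0.001, -2.69]
wrist_force: [0.7, 0.5, -1.7]
width: 0.014
finger_force: 30.0
```

```bash
python3 st.py
python3 - <<'E'
from h import *
a=snapshot('top')[140:320,360:540];b=snapshot('side')[205:385,300:480]
cv2.imwrite('pics/g2.png',np.hstack([cv2.resize(x,(400,400),interpolation=cv2.INTER_CUBIC) for x in(a,b)]))
E
```

```text
4.7 [ 0.5668 -0.2009  0.1367] [ 1.7989e+02 -5.0000e-02 -1.5412e+02] w 0.014042353991753966 29.993784427642822 [ 0.68  0.49 -1.68] [-0.44  0.23  1.37  0.    1.54 -2.46]
ins tool cm [-0.28 29.97]
poc tool cm [ 1.1  -0.25]
```

View pics/g2.png

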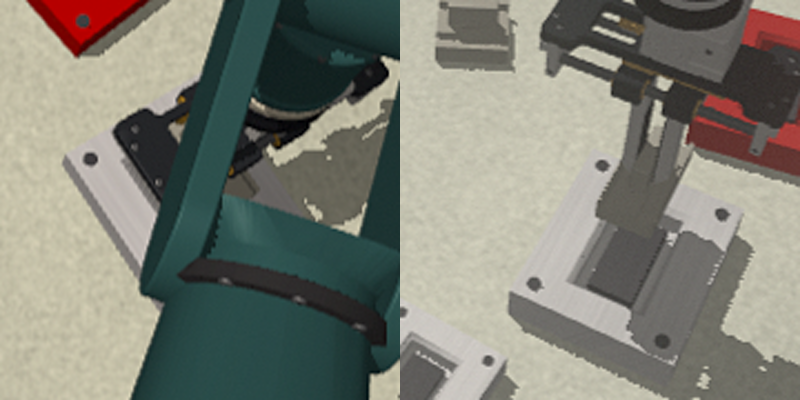

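The insert hangs level above the pocket in the side view, about 11 mm off along x because the tool axes had turned between calls. Correcting, then lowering to just above the mouth.

>>> servo_tool:
  targets:
    - [1.1,-0.25,0,0]
    - [1.1,-0.25,2,0]
    - [1.1,-0.25,4,0]
    - [1.1,-0.25,5,0]
    - [1.1,-0.25,5,0]

```text
time: 5.42
tool_pos: [0.5578, -0.2084, 0.0869]
ee_rot: [3.14, -0.001, -2.69]
wrist_force: [-0.5, 0.3, -1.4]
width: 0.0141
finger_force: 30.0
```

```bash
python3 st.py
python3 - <<'E'
from h import *
a=snapshot('top')[140:320,360:540];b=snapshot('side')[240:380,340:480]
cv2.imwrite('pics/g3.png',cv2.resize(b,(560,560),interpolation=cv2.INTER_CUBIC))
E
```

```text
5.425 [ 0.5578 -0.2084  0.0869] [ 1.7993e+02 -6.0000e-02 -1.5412e+02] w 0.014055150297532711 29.993737041950226 [-0.47  0.31 -1.42] [-0.45  0.25  1.45 -0.    1.44 -2.48]
ins tool cm [-1.42 30.25]
poc tool cm [-0.03  0.03]
```

View pics/g3.png

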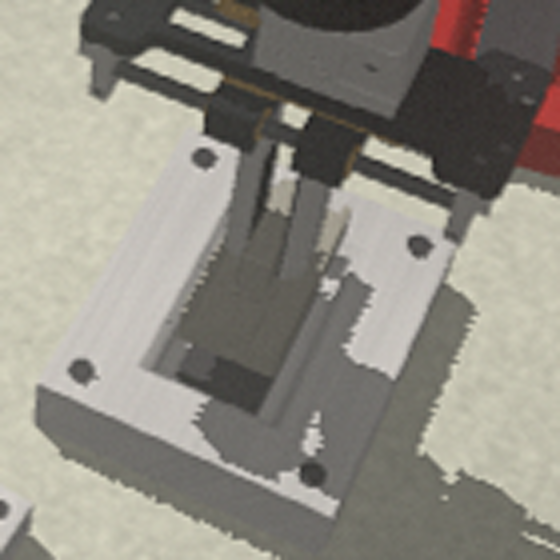

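The insert is lined up with the pocket mouth. Lowering slowly.

>>> servo_tool:
  targets:
    - [0,0,0.6,0]
    - [0,0,1.1,0]
    - [0,0,1.5,0]
    - [0,0,1.8,0]
    - [0,0,2.1,0]
    - [0,0,2.4,0]
    - [0,0,2.6,0]
    - [0,0,2.8,0]

```text
time: 6.52
tool_pos: [0.5587, -0.2087, 0.0598]
ee_rot: [-3.142, 0.0, -2.69]
wrist_force: [-2.4, 1.3, 5.6]
width: 0.0136
finger_force: 30.0
```

>>> servo_tool:
  targets:
    - [0,0,0.2,0]
    - [0,0,0.4,0]
    - [0,0,0.6,0]
    - [0,0,0.7,0]
    - [0,0,0.8,0]
    - [0,0,0.8,0]

```text
time: 7.28
tool_pos: [0.5587, -0.2087, 0.0538]
ee_rot: [-3.141, 0.001, -2.69]
wrist_force: [-3.2, 1.3, 7.4]
width: 0.0136
finger_force: 30.0
```

>>> servo_tool:
  targets:
    - [0,0,0.15,0]
    - [0,0,0.3,0]
    - [0,0,0.3,0]
    - [0,0,0.3,0]

```text
time: 7.78
tool_pos: [0.5588, -0.2087, 0.0515]
ee_rot: [-3.141, 0.001, -2.69]
wrist_force: [-4.4, 1.4, 10.1]
width: 0.0135
finger_force: 30.0
```

>>> servo_tool:
  targets:
    - [0,0,0.1,0]
    - [0,0,0.2,0]
    - [0,0,0.2,0]

```text
time: 8.15
tool_pos: [0.5588, -0.2087, 0.0514]
ee_rot: [-3.14, 0.001, -2.69]
wrist_force: [-7.7, 4.1, 17.5]
width: 0.0139
finger_force: 30.0
```

Force rises with no further travel, at the height predicted for flush (0.0515). Unloading, releasing and retreating.

>>> servo_tool:
  targets:
    - [0,0,-0.2,0]
    - [0,0,-0.3,0]

```text
time: 8.4
tool_pos: [0.5587, -0.2087, 0.0515]
ee_rot: [-3.141, 0.001, -2.69]
wrist_force: [-3.7, 0.8, 3.5]
width: 0.0136
finger_force: 30.0
```

>>> servo_tool:
  targets:
    - [0,0,0,0]
    - [0,0,0,0]
    - [0,0,0,0]
    - [0,0,0,0]
    - [0,0,-2,0]
    - [0,0,-5,0]
    - [0,0,-9,0]
    - [0,0,-13,0]
  claw: 120

```text
time: 9.4
tool_pos: [0.5585, -0.2086, 0.1803]
ee_rot: [3.141, -0.0, -2.69]
wrist_force: [0.5, -0.9, -0.1]
width: 0.0495
finger_force: 0.0
```

>>> servo_tool:
  targets:
    - [0,5,0,0]
    - [0,11,0,0]
    - [0,17,0,0]
    - [0,23,0,0]
    - [0,28,0,0]
    - [0,33,0,0]
    - [0,38,0,0]
    - [0,42,0,0]

```text
time: 10.4
tool_pos: [0.3744, 0.1707, 0.1796]
ee_rot: [3.141, 0.001, -2.689]
wrist_force: [0.8, -0.2, 0.2]
width: 0.0498
finger_force: 0.0
```

```bash
python3 st.py
python3 - <<'E'
from h import *
t=snapshot('top');s=snapshot('side');cv2.imwrite('pics/tf.png',t);cv2.imwrite('pics/sf.png',s)
a=t[172:292,368:528];b=s[265:385,322:482]
c=lambda x:cv2.resize(x,(400,300),interpolation=cv2.INTER_CUBIC)
cv2.imwrite('pics/f.png',np.vstack([np.hstack([c(a),c(b)]),np.hstack([c(t),c(s)])]))
E
```

```text
10.4 [0.3744 0.1707 0.1796] [ 1.7999e+02  5.0000e-02 -1.5408e+02] w 0.049832449078029396 0.0 [ 0.81 -0.15  0.18] [ 0.29 -0.22  1.74  0.    1.62 -1.73]
ins tool cm [ -1.37 -11.86]
poc tool cm [ 4.000e-02 -4.209e+01]
```

View pics/f.png

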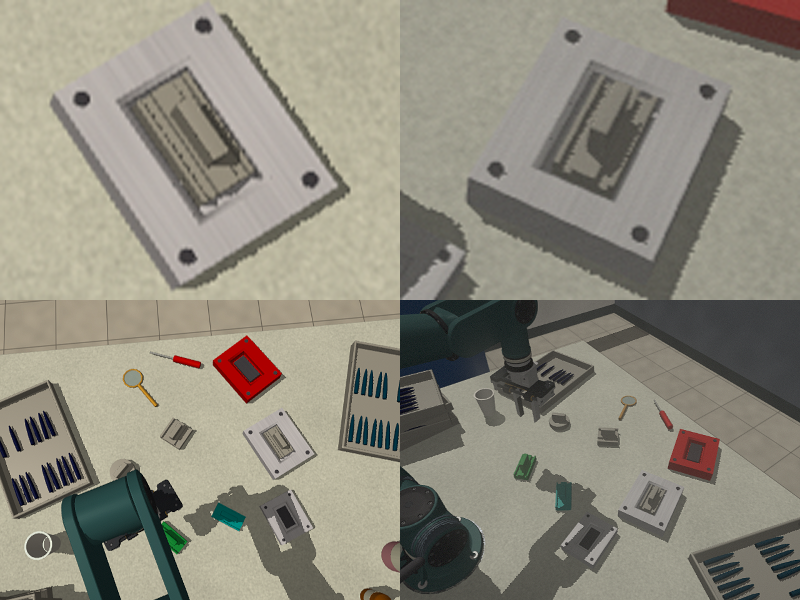

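The insert sits in the pocket and looks level with the top, and the others are where they were. Pictures can't rule out a small slip of the grip during pressing, so I'll touch the rib top with shut fingers. It should stop the TCP at about 0.076 (rib top 0.062 + 0.014).

>>> servo_tool:
  targets:
    - [0,-5,0,0]
    - [0,-11,0,0]
    - [0,-17,0,0]
    - [0,-23,0,0]
    - [0,-28,0,0]
    - [0,-34,0,0]
    - [0,-39,0,0]
    - [0,-42,0,0]
  claw: 255

```text
time: 11.5
tool_pos: [0.5588, -0.2126, 0.1786]
ee_rot: [-3.142, -0.001, -2.693]
wrist_force: [-0.1, -0.7, -0.3]
width: 0.0007
finger_force: 0.0
```

>>> servo_tool:
  targets:
    - [0,0,2,0]
    - [0,0,5,0]
    - [0,0,7,0]
    - [0,0,8.2,0]
    - [0,0,8.8,0]
    - [0,0,9,0]
    - [0,0,9.2,0]
    - [0,0,9.2,0]

```text
time: 12.5
tool_pos: [0.5589, -0.2088, 0.088]
ee_rot: [-3.141, 0.001, -2.69]
wrist_force: [-0.9, -0.3, -0.6]
width: 0.0004
finger_force: 0.0
```

>>> servo_tool:
  targets:
    - [0,0,0.3,0]
    - [0,0,0.6,0]
    - [0,0,0.9,0]
    - [0,0,1.1,0]
    - [0,0,1.3,0]
    - [0,0,1.4,0]
    - [0,0,1.4,0]

```text
time: 13.38
tool_pos: [0.5586, -0.2086, 0.0763]
ee_rot: [-3.141, 0.0, -2.69]
wrist_force: [-4.2, 2.2, 10.5]
width: 0.0003
finger_force: 5.2
```

>>> servo_tool:
  targets:
    - [0,0,0.1,0]
    - [0,0,0.25,0]
    - [0,0,0.25,0]

```text
time: 13.75
tool_pos: [0.5586, -0.2086, 0.0762]
ee_rot: [-3.14, 0.001, -2.69]
wrist_force: [-8.3, 3.8, 18.5]
width: 0.0005
finger_force: 9.4
```

>>> servo_tool:
  targets:
    - [0,0,-0.5,0]
    - [0,0,-2,0]
    - [0,0,-6,0]
    - [0,0,-11,0]
    - [0,0,-11,0]

```text
time: 14.38
tool_pos: [0.5613, -0.2099, 0.1872]
ee_rot: [-3.133, 0.007, -2.69]
wrist_force: [-0.2, -0.6, -0.2]
width: 0.0005
finger_force: 0.0
```

>>> servo_tool:
  targets:
    - [0,5,0,0]
    - [0,11,0,0]
    - [0,17,0,0]
    - [0,23,0,0]
    - [0,28,0,0]
    - [0,33,0,0]
    - [0,35,0,0]
    - [0,35,0,0]

```text
time: 15.38
tool_pos: [0.405, 0.107, 0.1801]
ee_rot: [3.141, -0.001, -2.687]
wrist_force: [-0.0, 0.0, -0.2]
width: 0.0004
finger_force: 0.0
```

```bash
python3 st.py
python3 - <<'E'
from h import *
a=snapshot('top')[172:292,368:528];b=snapshot('side')[265:385,322:482]
cv2.imwrite('pics/f2.png',np.hstack([cv2.resize(x,(400,300),interpolation=cv2.INTER_CUBIC) for x in(a,b)]))
E
```

```text
15.375 [0.405  0.107  0.1801] [ 1.7998e+02 -7.0000e-02 -1.5396e+02] w 0.0003610029344686349 0.0 [-0.    0.02 -0.19] [ 0.12 -0.2   1.72 -0.    1.62 -1.9 ]
ins tool cm [-1.38 -4.8 ]
poc tool cm [  0.08 -35.02]
```

View pics/f2.png

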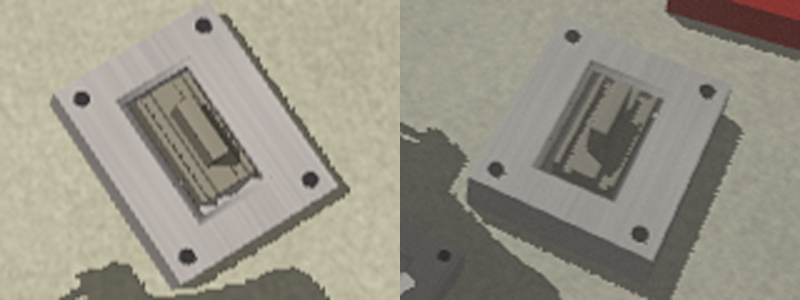

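The rib top stopped the fingers at 0.0762 and did not move under 18 N, so the insert is flush. The picture shows it unchanged in the pocket and the arm is clear. Handing in.

```bash
python3 -c "
from bench import *
print(close_job())"
```

```text
the job is handed in; nothing more can be done
None
```

The oblong insert is in the large silver block's pocket, pressed flush and released. The square and round inserts were not touched, and the job was handed in at about 15 s.

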